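Show which stamp marks which tag

TASK

Show the learner which stamp goes on which brass tag: from above, point with the fingertips at the middle of the cross-shaped stamp's head, about 2 cm above it, and stay there for two seconds, then point in the same way at the middle of the oblong tag on the slab for two seconds. Come down only over these two, never low over another stamp or tag, and touch or move nothing. Finish by raising the hand well clear, at least 15 cm above the tag.

Things in the scene. Friction and masses are not known exactly. Their poses are not given: they have to be found in the camera images.
- cross_top (a point): steel hand stamp standing head up in the rack: shank 12 mm thick, head 12 mm thick, a plus-shaped cross 36 mm across with arms 11 mm wide. The point is the centre of the head's upper face, 102 mm above the table; z is up; the cross's arms lie along x and y. This is the stamp to point at
- round_top (a point): steel hand stamp standing head up in the rack: shank 12 mm thick, head 12 mm thick, a round disc 34 mm across. The point is the centre of the head's upper face, 102 mm above the table; z is up. Not the one wanted
- square_top (a point): steel hand stamp standing head up in the rack: shank 12 mm thick, head 12 mm thick, a 31 mm square. The point is the centre of the head's upper face, 102 mm above the table; z is up. Not the one wanted
- bar_top (a point): steel hand stamp standing head up in the rack: shank 12 mm thick, head 12 mm thick, a plain bar 36 mm by 11 mm. The point is the centre of the head's upper face, 102 mm above the table; z is up; the bar lies along y. Not the one wanted
- rack: fixed wooden block 70 x 260 mm, 45 mm high, with four holes in a row along its y, 60 mm apart, holding the stamps in any order. The origin is the centre of its underside, on the table
- tag_oblong_top (a point): flat brass tag, 4 mm thick, a long narrow oblong 52 x 22 mm, with a small cord hole, lying loose on the dark slab. The point is the centre of its upper face, 33 mm above the table; z is up; its length is along x. This is the tag to point at
- tag_disc_top (a point): flat brass tag, 4 mm thick, a round disc 38 mm across, with a small cord hole, lying loose on the dark slab. The point is the centre of its upper face, 33 mm above the table; z is up. Not the one wanted
- tag_square_top (a point): flat brass tag, 4 mm thick, a 34 mm square, with a small cord hole, lying loose on the dark slab. The point is the centre of its upper face, 33 mm above the table; z is up. Not the one wanted
- slab: fixed dark striking slab 150 x 220 mm, its top 29 mm above the table, on a grey felt pad 180 x 260 mm and 4 mm thick; the three tags lie on it in a row along its y, about 66 mm apart, in any order. The origin is the centre of the pad's underside, on the table. Rack and slab may stand on either side, left or right
- mallet_head (a point): wooden mallet lying loose beyond the work (farther from the robot): round head 56 mm thick and 95 mm long, handle about 210 mm long. The point is the centre of the head. Leave alone
- bowl: loose white bowl, 100 mm across, 35 mm high, beside the work, to the left or right. Origin: centre of its underside. Leave alone
- bottle: loose glass bottle with a black cap, 70 mm across, 150 mm high, beside the work, to the left or right. Origin: centre of its underside. Leave alone
Not all that is in view belongs to the job. Leave any blue look-alike of the part that bears tag_oblong_top alone. Leave any purple look-alike of the part that bears cross_top alone.

How it is judged:
On the way, in this order (a step that is already met when the one before it is completed fails the run):
1. the fingertips dwell just above the middle of the cross-shaped stamp's head for 1.5 s (horizontal distance between the grasp point and cross_top below 0.018 m and z of the grasp point in the frame of cross_top between 0 and 0.06 m), for 1.5 s.
2. then they dwell just above the middle of the oblong tag for 1.5 s (horizontal distance between the grasp point and tag_oblong_top below 0.018 m and z of the grasp point in the frame of tag_oblong_top between 0 and 0.06 m), for 1.5 s.
At the end, for the whole second after the job is handed in: The hand is raised clear: its grasp point (about 19 mm behind the fingertips) is more than 130 mm above the oblong tag, and every stamp, tag, the mallet, bowl and bottle is within 8 mm of where it started (distance of each of cross_top, round_top, square_top, bar_top, tag_oblong_top, tag_disc_top, tag_square_top, mallet_head, bowl, bottle from where it was at the start of the episode below 0.008 m and z of the grasp point in the frame of tag_oblong_top above 0.13 m); the robot touches nothing.
It fails at once if pointing low over a wrong stamp (grasp point within 18 mm sideways of its middle and less than 60 mm above it) ((horizontal distance between the grasp point and round_top below 0.018 m and z of the grasp point in the frame of round_top between 0 and 0.06 m) or (horizontal distance between the grasp point and square_top below 0.018 m and z of the grasp point in the frame of square_top between 0 and 0.06 m) or (horizontal distance between the grasp point and bar_top below 0.018 m and z of the grasp point in the frame of bar_top between 0 and 0.06 m)).
It fails at once if pointing low over a wrong tag (same limits) ((horizontal distance between the grasp point and tag_disc_top below 0.018 m and z of the grasp point in the frame of tag_disc_top between 0 and 0.06 m) or (horizontal distance between the grasp point and tag_square_top below 0.018 m and z of the grasp point in the frame of tag_square_top between 0 and 0.06 m)).
It fails at once if the robot touches anything (contact force between any of the fingers, the arm and anything else above 0.3 N).
It fails at once if a stamp, tag or bystander is moved, lifted or carried by more than 8 mm (distance of any of cross_top, round_top, square_top, bar_top, tag_oblong_top, tag_disc_top, tag_square_top, mallet_head, bowl, bottle from where it was at the start of the episode above 0.008 m).
It also fails if it takes over 48 s, if anything falls off the work surface, if the arm or the gripper's body presses on something with over 40 N, if the wrist force passes 120 N, or if a joint passes its speed limit or range.

ROBOT

A 7-joint arm with a two-finger parallel gripper is mounted at the origin on the work surface. World frame = base frame: x ahead of the robot, y to its left, z up, the work surface at z = 0. Lengths are in m, angles in rad, forces in N, time in s.
With the tool pointing down it reaches from about 0.4 to 0.875 m from the base axis. Payload 6.5 kg.
Tool frame: the origin (TCP) lies on the centre line of the jaws, within the pads' length; the fingertips stand 25 mm ahead of it and the grasp point (between the pads) lies 6 mm ahead of it (finger_overhang is the z of the fingertips in the tool frame, in m); z points along the fingers, y is the direction in which the jaws open and shut (so a half turn about z gives the same grasp; the last joint's range is limited). The gripper opens to 88 mm and grips with 3 to 60 N. Pads are 18 mm wide; open, the fingers measure 123 mm over their backs; the gripper's body (75 mm by 187 mm) begins 45 mm behind the grasp point.
Start: joints at [1.224, 0.536, -0.004, 1.538, 0.003, 1.067, -0.071], TCP at [0.18, -0.625, 0.264] pointing down, gripper open.
Joint ranges: [-2.7, 2.7], [-0.37, 2.16], [-1.27, 1.26], [0.24, 2.4], [-1.31, 4.45], [0.19, 1.91], [-2.76, 2.76]. Speed limits (rad/s): [2.39, 2.39, 3.14, 3.14, 3.14, 3.14, 3.14].

INTERFACE

Orientations are given as a rotation vector (axis times angle).
In Python, from rig import state, grab_frame, job_done, boxes_of, masks_of, place_of, finger_overhang gives the robot as it stands.
- The arm moves only by the shell command python3 -m creep 'ROWS' [FORCE]. ROWS is JSON, a list of rows, each a list of 5 numbers: the opening, from -1 (shut) to 1 (fully open), so that 0 is half open, then the shift along the tool's x, y, z scaled (see below), then the turn about the tool's z scaled (see below). A call has 1 to 5 rows; each row shifts and turns the pose as measured when the row begins, along the tool's axes as they then stand; what a row does not reach is not made up. The controller multiplies each number of a shift by 400 mm and each number of a turn by 90 degrees. A row lasts 1/8 s, in which the tool goes at most 62.5 mm and 10.7 degrees, less where a joint would pass 70% of its speed; a pose out of reach is approached as far as the arm can. A call with a number of a shift or a turn outside -1 to 1 is refused whole. A call with a gripper value outside its range is refused whole. The fingers move at their own pace and stop on an object; FORCE is the grip in N (left out, the last holds). Time passes only in rows, so rows that do not move let the fingers close. It gives the time, the measured TCP pose, the force and the opening at its end, in the units of the state.
- state(): the state, without advancing time (a new reading comes with each control period).
- grab_frame(name): name is "scene" or "top"; returns a dict with "color" (420x560x3 uint8, red, green, blue), "fovy" (degrees; the focal length in pixels is half the picture's height over the tangent of half this angle, whatever the lens; pixels are square), "cx", "cy" (the principal point, pixels), "rvec" (rotation vector, rad) and "tvec" (3), from world to camera coordinates, as OpenCV has them. Camera axes: x right, y down, z forward; pixel columns grow to the right and rows downward; lengths in m; the calibration is good to about 2 mm. A picture is of the moment at which its call begins. There is no depth.
- job_done(): hands the job in, once; it reports no verdict.
Trained networks look in the newest picture that a camera, given by its name, has taken for a name from the list of things; names that differ only in an ending like _2 or _b are one class to them, and where a whole thing is asked for, a point or a joint stands for the part that bears it (a point fixed in the world has none). Each returns a list of dicts, best first, with "conf" (0 to 1); they miss things now and then, are a little off and sometimes report something else, mostly with a low value. They report only what shows in the picture. A call takes as long as a camera call. They do not tell look-alikes from the thing itself.
- boxes_of(camera, name): "bbox" ([centre column, centre row, width, height] in pixels, round what is visible of it).
- masks_of(camera, name): "mask" (420x560 bool, what is visible of it) and "bbox" ([centre column, centre row, width, height] in pixels, round what is visible of it).
- place_of(camera, name): "pixel" ([column, row] in pixels: a listed point, or the origin of a listed thing).
The state is a dict: "clock": time; "joint_pos": joint angles; "dq": joint speeds; "effort": joint torques, N m; "tool_pos": TCP position; "tcp_rot": TCP orientation; "contact_force": force on the tool from outside, world axes, zero at the start; "ft_torque": the same for the moment, N m; "gripper_width": finger opening in m.
Only numpy, scipy, OpenCV 4.12 (cv2) and the standard library are available. Lean on these libraries where they do the work, as an engineer would, in place of code of your own. Each camera call takes 0.05 s, during which the arm holds its last target.

## Working session

There is one attempt and no reset: what is moved stays moved. The work goes in short steps, Python scripts to look and compute and a shell command to move; the robot and the scene stay as the last step left them, time stands still between calls to the robot, and variables do not carry over. Pictures are saved under pics/ and viewed, and the job is handed in when it is done.

```bash
mkdir -p pics; ls; python3 - <<'E'
from rig import state, grab_frame
import cv2
s=state(); print({k:s[k] for k in('clock','tool_pos','tcp_rot','gripper_width')})
for n in('scene','top'):
    f=grab_frame(n); cv2.imwrite(f'pics/{n}0.png',f['color'][:,:,::-1]); print(n,f['fovy'],f['cx'],f['cy'],f['rvec'],f['tvec'])
E
```

```text
pics
{'clock': 0.0, 'tool_pos': array([ 0.17993912, -0.62402881,  0.26285641]), 'tcp_rot': array([-3.10905438e+00, -4.39489333e-01,  5.88699748e-04]), 'gripper_width': 0.0878117126175032}
scene 42.16984668218626 277.3830472368083 212.43412541417382 [ 0.92563505  2.46480701 -1.0830501 ] [ 0.47257571 -0.21010462  1.6793788 ]
top 48.76683137673593 281.13561377938424 209.4549682072162 [ 2.20951373 -2.1963286   0.08841145] [-0.02261484  0.62841148  1.34956189]
```

View pics/scene0.png

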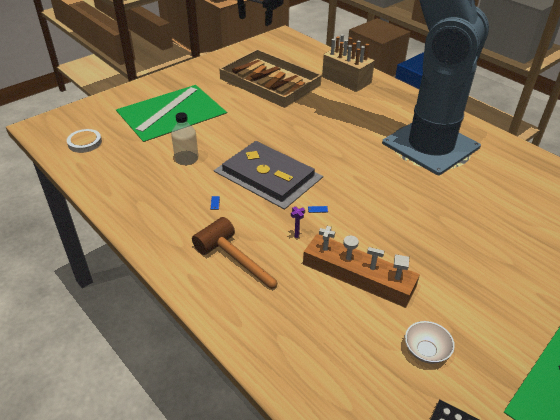

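View pics/top0.png

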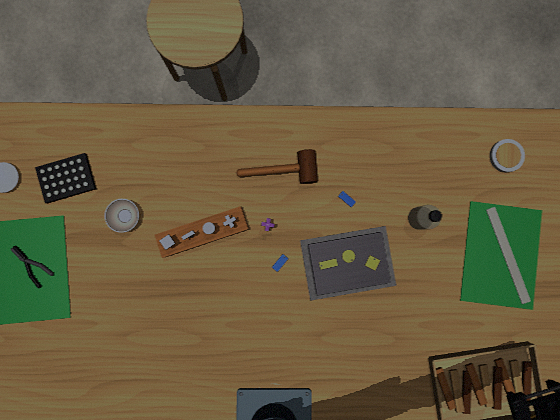

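The top view shows the rack from (168,242) to (230,221), with the cross nearest the centre at (230,221), and the slab at (348,263). Cross candidates in the top view are the steel cross at (230,221) and the purple look-alike at (268,225). Oblong candidates are the brass tag at (328,264) and the blue ones at (347,199) and (280,263). I choose the steel cross and the brass oblong, and will check both in close crops.

```bash
cat > h.py <<'E'
import numpy as np, cv2
def cam(f):
    h=f['color'].shape[0]; F=h/2/np.tan(np.radians(f['fovy'])/2)
    K=np.array([[F,0,f['cx']],[0,F,f['cy']],[0,0,1]]); R,_=cv2.Rodrigues(np.array(f['rvec'])); return K,R,np.array(f['tvec'])
def onz(f,p,z):
    K,R,t=cam(f); d=R.T@np.linalg.inv(K)@np.array([p[0],p[1],1]); c=-R.T@t; return c+d*(z-c[2])/d[2]
def proj(f,P):
    K,R,t=cam(f); q=K@(R@np.array(P)+t); return q[:2]/q[2]
E
python3 - <<'E'
from rig import *
from h import *
Z=dict(cross_top=.102,round_top=.102,square_top=.102,bar_top=.102,tag_oblong_top=.033,tag_disc_top=.033,tag_square_top=.033,rack=0,slab=0,bowl=0,bottle=0,mallet_head=.028)
F={n:grab_frame(n) for n in('top','scene')}
for k,z in Z.items():
  for n,f in F.items():
    for r in place_of(n,k)[:3]:
      print(k,n,round(r['conf'],2),np.round(r['pixel'],1),np.round(onz(f,r['pixel'],z),3))
a=F['top']['color'][190:310,150:400,::-1]; cv2.imwrite('pics/ctop.png',cv2.resize(a,None,fx=3,fy=3,interpolation=2))
a=F['scene']['color'][130:310,200:430,::-1]; cv2.imwrite('pics/cscene.png',cv2.resize(a,None,fx=3,fy=3,interpolation=2))
E
```

```text
cross_top top 0.61 [268.1 222.7] [0.587 0.019 0.102]
cross_top top 0.52 [231.1 218.7] [0.597 0.121 0.102]
cross_top top 0.45 [207.9 228. ] [0.571 0.185 0.102]
cross_top scene 0.63 [326.3 231.6] [0.597 0.13  0.102]
cross_top scene 0.48 [297.4 209.5] [0.596 0.032 0.102]
round_top top 0.42 [207.7 226.9] [0.574 0.185 0.102]
round_top scene 0.79 [350.4 240.3] [0.576 0.185 0.102]
round_top scene 0.23 [283.  173.6] [ 0.53  -0.093  0.102]
square_top top 0.63 [165.  243.6] [0.528 0.301 0.102]
square_top scene 0.74 [398.8 260.8] [0.542 0.297 0.102]
square_top scene 0.46 [265.9 166.3] [ 0.543 -0.145  0.102]
bar_top top 0.56 [186.5 234.1] [0.554 0.243 0.102]
bar_top top 0.3 [124.3 218. ] [0.597 0.414 0.102]
bar_top scene 0.51 [375.8 246.5] [0.547 0.236 0.102]
tag_oblong_top top 0.67 [278.  255.6] [ 0.493 -0.01   0.033]
tag_oblong_top top 0.44 [326.8 264.8] [ 0.467 -0.152  0.033]
tag_oblong_top top 0.41 [346.2 201.5] [ 0.652 -0.209  0.033]
tag_oblong_top scene 0.67 [214.6 199.8] [ 0.68  -0.192  0.033]
tag_oblong_top scene 0.55 [320.9 204.6] [0.482 0.003 0.033]
tag_oblong_top scene 0.51 [351.7 239
[... 365 characters left out ...]
469 -0.283  0.033]
rack top 0.68 [201.7 233.2] [0.557 0.216 0.   ]
rack scene 0.59 [359.1 272.4] [ 0.557  0.209 -0.   ]
rack scene 0.28 [184.1 159.7] [ 0.62  -0.429  0.   ]
slab top 0.97 [348.3 262.5] [ 0.472 -0.22   0.   ]
slab scene 0.73 [267.2 174.2] [ 0.478 -0.216 -0.   ]
bowl top 0.64 [126.  212.8] [0.617 0.441 0.   ]
bowl top 0.61 [197.8 231.4] [0.563 0.228 0.   ]
bowl scene 0.68 [430.4 348.8] [0.602 0.45  0.   ]
bottle top 0.61 [419.7 217.2] [ 0.609 -0.437  0.   ]
bottle scene 0.95 [184.6 159.1] [ 0.617 -0.43   0.   ]
bottle scene 0.31 [328.  231.3] [0.513 0.063 0.   ]
mallet_head top 0.55 [304.4 165.2] [ 0.759 -0.087  0.028]
mallet_head scene 0.74 [210.7 229.8] [ 0.752 -0.112  0.028]
```

View pics/ctop.png

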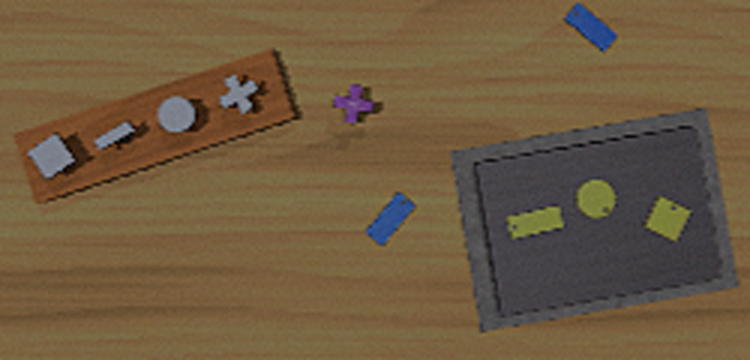

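View pics/cscene.png

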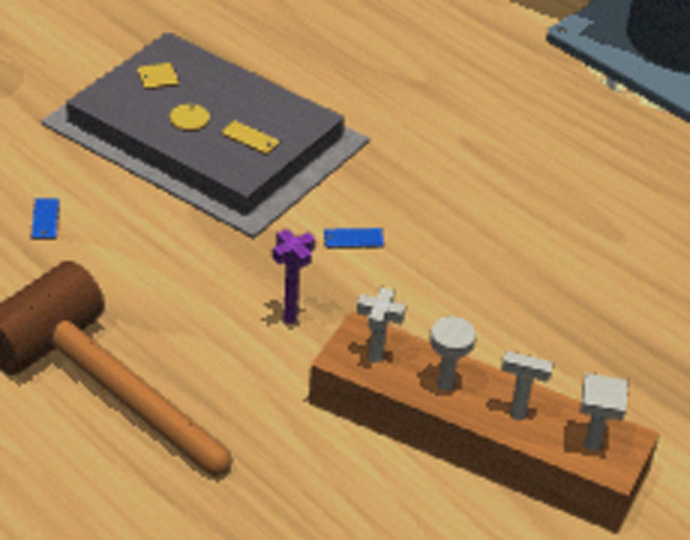

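Both crops show the steel cross at top (230,221) / scene (327,232) at the rack's inner end, and the brass oblong at top (328,264) / scene (283,175). The purple cross and the blue oblongs are clearly separate. The networks are noisy here, so I'll refine with colour centroids.

```bash
cat > m.py <<'E'
from rig import *
from h import *
def run():
  F={n:grab_frame(n) for n in('top','scene')}
  def seg(n,p,lo,hi,z,r=14):
    f=F[n]; hsv=cv2.cvtColor(f['color'],cv2.COLOR_RGB2HSV); m=cv2.inRange(hsv,lo,hi)
    k,l,s,c=cv2.connectedComponentsWithStats(m,connectivity=8)
    js=[j for j in range(1,k) if np.hypot(*(c[j]-p))<r and s[j,4]>10]
    for j in js: print(n,p,s[j],np.round(c[j],1),np.round(onz(f,c[j],z),4))
  for n,p in (('top',(230,221)),('top',(208.5,228)),('scene',(327,232)),('scene',(350.5,241))): 
    print(F[n]['color'][int(p[1]),int(p[0])]); seg(n,p,(0,0,105 if n=='top' else 150),(180,70,255),.102)
  for n,p in (('top',(328,264)),('top',(349,256)),('top',(372.5,263)),('scene',(283.3,175.3)),('scene',(263,169)),('scene',(252.5,155))): seg(n,p,(20,110,90),(35,255,255),.033,9)
run()
E
python3 m.py
```

```text
[127 131 141]
top (230, 221) [223 215  13  13  85] [228.9 220.9] [0.5911 0.127  0.102 ]
[125 131 141]
top (208.5, 228) [202 222  13  12 114] [208.3 227.6] [0.5722 0.1836 0.102 ]
[203 200 194]
scene (327, 232) [319 226  16  11  83] [326.7 230.9] [0.5946 0.129  0.102 ]
[196 194 180]
scene (350.5, 241) [344 235  15  11 119] [350.8 240.3] [0.5753 0.1859 0.102 ]
top (328, 264) [319 259  19  10 119] [328.1 263.5] [ 0.4712 -0.156   0.033 ]
top (349, 256) [343 250  12  13 122] [348.2 255.6] [ 0.4942 -0.2147  0.033 ]
top (372.5, 263) [365 255  15  15 124] [372.2 262.6] [ 0.4742 -0.2848  0.033 ]
scene (283.3, 175.3) [274 170  19  11  99] [282.8 175. ] [ 0.4751 -0.1534  0.033 ]
scene (263, 169) [257 165  13   8  89] [262.9 168.5] [ 0.498  -0.2117  0.033 ]
scene (252.5, 155) [246 151  14   8  83] [252.2 154.5] [ 0.4787 -0.2823  0.033 ]
```

Consistent between the two views, and the stamp spacing comes out at 0.0596 m against the 60 mm given. I take the cross at about (0.593, 0.128) and the oblong at about (0.473, −0.1545). Next, the shift in tool units.

```bash
cat > d.py <<'E'
import sys
from rig import *
from h import *
s=state(); R,_=cv2.Rodrigues(np.array(s['tcp_rot'])); t=np.array([float(x) for x in sys.argv[1:4]])
d=t-s['tool_pos']; print('clock',s['clock'],'pos',np.round(s['tool_pos'],4),'F',np.round(s['contact_force'],2),'w',s['gripper_width']); print(np.round(R,3).tolist())
print('world d',np.round(d,4),'tool units',np.round(R.T@d/.4,4),'q',np.round(s['joint_pos'],2))
E
python3 d.py .593 .128 .28; python3 -c "from rig import finger_overhang as f;print(f if not callable(f) else f())"
```

```text
clock 1.5 pos [ 0.1801 -0.6245  0.2637] F [ 1.12 -0.58 -0.24] w 0.087968503804318
[[0.961, 0.277, -0.0], [0.277, -0.961, -0.0], [-0.0, 0.0, -1.0]]
world d [0.4129 0.7525 0.0163] tool units [ 1.5132 -1.5216 -0.0408] q [ 1.22  0.54 -0.    1.54  0.    1.07 -0.07]
0.025
```

```bash
python3 -m creep '[[-0.8,0.05,-0.05,-0.03],[-0.8,0.1,-0.1,-0.01]]' ; python3 -m creep '[[-0.8,0.05,-0.05,-0.03,0],[-0.8,0.1,-0.1,-0.01,0],[-0.8,0.1,-0.1,0,0],[-0.8,0.1,-0.1,0,0],[-0.8,0.1,-0.1,0,0]]'; python3 d.py .593 .128 .28
```

```text
clock: 2.12
tool_pos: [0.3041, -0.3997, 0.2798]
tcp_rot: [3.109, 0.426, -0.001]
contact_force: [0.5, -0.4, 0.1]
gripper_width: 0.0405
clock 2.125 pos [ 0.3041 -0.3997  0.2798] F [ 0.52 -0.42  0.15] w 0.04053046404154113
[[0.963, 0.269, 0.0], [0.269, -0.963, -0.004], [-0.001, 0.003, -1.0]]
world d [2.889e-01 5.277e-01 2.000e-04] tool units [ 1.0508 -1.0761 -0.0051] q [ 0.91  0.27 -0.09  1.9   0.03  0.97 -0.5 ]schema error: expected 5 numbers
```

```bash
python3 -m creep '[[-0.8,0.1,-0.1,0,0],[-0.8,0.1,-0.1,0,0],[-0.8,0.1,-0.1,0,0],[-0.8,0.1,-0.1,0,0],[-0.8,0.1,-0.1,0,0]]'; python3 d.py .593 .128 .28
```

```text
clock: 2.75
tool_pos: [0.447, -0.1453, 0.2807]
tcp_rot: [3.105, 0.424, 0.006]
contact_force: [0.5, -0.6, -0.4]
gripper_width: 0.0086
clock 2.75 pos [ 0.447  -0.1453  0.2807] F [ 0.55 -0.59 -0.39] w 0.008593181801460553
[[0.963, 0.268, 0.005], [0.268, -0.963, -0.007], [0.003, 0.008, -1.0]]
world d [ 0.146   0.2733 -0.0007] tool units [ 0.5349 -0.5603 -0.0011] q [ 0.47  0.22 -0.29  1.97  0.08  0.96 -1.16]
```

```bash
python3 -m creep '[[-0.8,0.1,-0.1,0,0],[-0.8,0.1,-0.1,0,0],[-0.8,0.1,-0.1,0,0],[-0.8,0.05,-0.05,0,0],[-0.8,0,0,0,0]]'; python3 d.py .593 .128 .28
```

```text
clock: 3.38
tool_pos: [0.5484, 0.0377, 0.2812]
tcp_rot: [3.105, 0.434, 0.012]
contact_force: [-0.9, -0.2, 0.0]
gripper_width: 0.0085
clock 3.375 pos [0.5484 0.0377 0.2812] F [-0.88 -0.23  0.04] w 0.008495546917718944
[[0.962, 0.274, 0.008], [0.274, -0.962, -0.005], [0.007, 0.007, -1.0]]
world d [ 0.0446  0.0903 -0.0012] tool units [ 0.169  -0.1865  0.0029] q [ 0.14  0.37 -0.38  1.78  0.17  1.02 -1.59]
```

```bash
python3 -m creep '[[-0.8,0.08,-0.09,0,0],[-0.8,0.06,-0.06,0,0],[-0.8,0.03,-0.03,0,0],[-0.8,0,0,0,0]]'; python3 d.py .593 .128 .28; python3 - <<'E'
from rig import *; import cv2
for n,(a,b,c,d) in {'top':(150,290,150,330),'scene':(130,290,230,430)}.items():
    f=grab_frame(n)['color'][a:b,c:d,::-1]; cv2.imwrite(f'pics/a_{n}.png',cv2.resize(f,None,fx=3,fy=3))
E
```

```text
clock: 3.88
tool_pos: [0.5945, 0.1201, 0.2807]
tcp_rot: [3.102, 0.421, 0.008]
contact_force: [-0.1, -0.2, -0.0]
gripper_width: 0.0087
clock 3.875 pos [0.5945 0.1201 0.2807] F [-0.12 -0.17 -0.04] w 0.008660011423657845
[[0.964, 0.267, 0.007], [0.267, -0.964, -0.01], [0.004, 0.012, -1.0]]
world d [-0.0015  0.0079 -0.0007] tool units [ 0.0016 -0.02    0.0015] q [-0.    0.47 -0.38  1.63  0.21  1.08 -1.74]
```

View pics/a_scene.png

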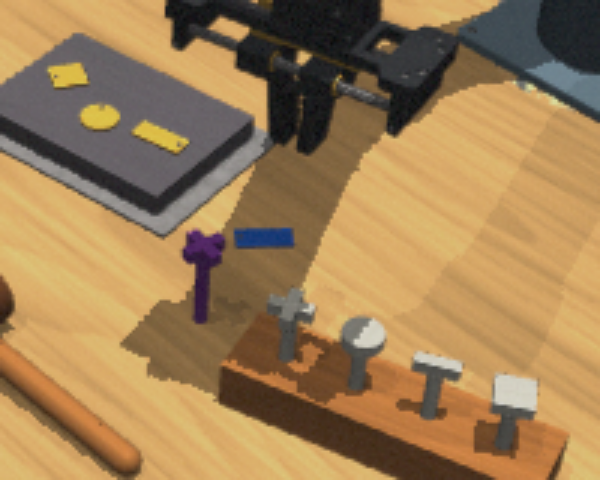

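The scene view shows the hand above the cross stamp, which is at crop (290,307), with the fingers up at (300,140) and nothing touched. I go down in steps, correcting as I go.

```bash
python3 -m creep '[[-0.8,0,-0.02,0.06,0],[-0.8,0,-0.01,0.06,0],[-0.8,0,0,0.06,0],[-0.8,0,0,0.05,0],[-0.8,0,0,0,0]]'; python3 d.py .593 .128 .147
```

```text
clock: 4.6
tool_pos: [0.5908, 0.1189, 0.1874]
tcp_rot: [3.098, 0.401, 0.008]
contact_force: [-0.2, -0.1, 0.5]
gripper_width: 0.0088
clock 4.6 pos [0.5908 0.1189 0.1874] F [-0.25 -0.08  0.55] w 0.008849173636255874
[[0.967, 0.255, 0.007], [0.255, -0.967, -0.017], [0.003, 0.018, -1.0]]
world d [ 0.0022  0.0091 -0.0404] tool units [ 0.011  -0.0225  0.1006] q [-0.03  0.57 -0.35  1.72  0.26  0.9  -1.81]
```

```bash
python3 -m creep '[[-0.8,0.01,-0.03,0.04,0],[-0.8,0.01,-0.03,0.04,0],[-0.8,0.0,-0.02,0.02,0],[-0.8,0,0,0,0]]'; python3 d.py .593 .128 .147
```

```text
clock: 5.1
tool_pos: [0.5913, 0.1534, 0.1459]
tcp_rot: [3.099, 0.401, 0.011]
contact_force: [0.1, -0.7, -0.4]
gripper_width: 0.0086
clock 5.1 pos [0.5913 0.1534 0.1459] F [ 0.12 -0.74 -0.39] w 0.00860313322726922
[[0.967, 0.254, 0.009], [0.254, -0.967, -0.016], [0.005, 0.018, -1.0]]
world d [ 0.0017 -0.0254  0.0011] tool units [-0.0119  0.0626 -0.0017] q [-0.1   0.64 -0.34  1.72  0.29  0.83 -1.88]
```

It drifted 25 mm sideways towards the round stamp. It is still clear by 36 mm, and I bring it back.

```bash
python3 -m creep '[[-0.8,-0.01,0.06,0,0],[-0.8,0,0,0,0]]'; python3 d.py .593 .128 .147
```

```text
clock: 5.35
tool_pos: [0.5938, 0.1294, 0.1467]
tcp_rot: [3.098, 0.402, 0.012]
contact_force: [-0.4, 0.4, -0.1]
gripper_width: 0.0089
clock 5.35 pos [0.5938 0.1294 0.1467] F [-0.43  0.43 -0.12] w 0.008908431564991898
[[0.967, 0.255, 0.01], [0.255, -0.967, -0.016], [0.006, 0.018, -1.0]]
world d [-0.0008 -0.0014  0.0003] tool units [-0.0029  0.0028 -0.0007] q [-0.06  0.63 -0.33  1.73  0.29  0.83 -1.84]
```

On target. I dwell here and check visually.

```bash
python3 -m creep '[[-0.8,0,0,0,0],[-0.8,0,0,0,0],[-0.8,0,0,0,0]]';  python3 d.py .593 .128 .147; python3 - <<'E'
from rig import *; import cv2
f=grab_frame('scene')['color'][130:290,230:430,::-1]; cv2.imwrite('pics/b_scene.png',cv2.resize(f,None,fx=3,fy=3))
E
```

```text
clock: 5.72
tool_pos: [0.5939, 0.1321, 0.1475]
tcp_rot: [3.1, 0.405, 0.015]
contact_force: [0.1, 0.3, 0.0]
gripper_width: 0.0087
clock 5.725 pos [0.5939 0.1321 0.1475] F [0.07 0.33 0.  ] w 0.008686381113257619
[[0.966, 0.257, 0.011], [0.257, -0.966, -0.014], [0.007, 0.016, -1.0]]
world d [-0.0009 -0.0041 -0.0005] tool units [-0.0048  0.0093  0.0014] q [-0.06  0.63 -0.34  1.73  0.29  0.83 -1.84]
```

View pics/b_scene.png

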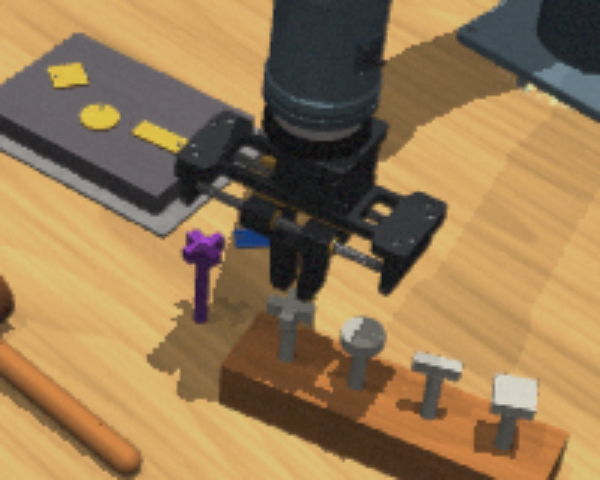

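The fingertips sit just above the cross head at crop (292,295), clear of the other stamps. I continue the dwell.

```bash
python3 -m creep '[[-0.8,0,0.01,0,0],[-0.8,0,0,0,0],[-0.8,0,0,0,0],[-0.8,0,0,0,0],[-0.8,0,0,0,0]]';  python3 d.py .593 .128 .147
```

```text
clock: 6.4
tool_pos: [0.5949, 0.1282, 0.1475]
tcp_rot: [3.1, 0.406, 0.014]
contact_force: [-0.4, -0.2, -0.0]
gripper_width: 0.0088
clock 6.4 pos [0.5949 0.1282 0.1475] F [-0.44 -0.22 -0.02] w 0.008766055252666357
[[0.966, 0.257, 0.011], [0.257, -0.966, -0.014], [0.007, 0.016, -1.0]]
world d [-0.0019 -0.0002 -0.0005] tool units [-0.0048 -0.0008  0.0013] q [-0.05  0.63 -0.34  1.73  0.29  0.83 -1.84]
```

```bash
python3 -m creep '[[-0.8,0,0,0,0],[-0.8,0,0,0,0],[-0.8,0,0,0,0],[-0.8,0,0,0,0]]';  python3 d.py .593 .128 .147
```

```text
clock: 6.9
tool_pos: [0.5949, 0.1282, 0.1475]
tcp_rot: [3.1, 0.406, 0.014]
contact_force: [-0.3, 0.9, -0.3]
gripper_width: 0.0086
clock 6.9 pos [0.5949 0.1282 0.1475] F [-0.33  0.91 -0.31] w 0.008646108650549222
[[0.966, 0.257, 0.011], [0.257, -0.966, -0.014], [0.007, 0.016, -1.0]]
world d [-0.0019 -0.0002 -0.0005] tool units [-0.0047 -0.0006  0.0012] q [-0.05  0.63 -0.34  1.73  0.29  0.83 -1.84]
```

```bash
python3 -m creep '[[-0.8,0,0,0,0],[-0.8,0,0,0,0],[-0.8,0,0,0,0],[-0.8,0,0,0,0]]';  python3 d.py .593 .128 .147
```

```text
clock: 7.4
tool_pos: [0.5949, 0.1282, 0.1475]
tcp_rot: [3.1, 0.406, 0.014]
contact_force: [-0.1, -0.3, 0.2]
gripper_width: 0.009
clock 7.4 pos [0.5949 0.1282 0.1475] F [-0.06 -0.34  0.17] w 0.008956372566263636
[[0.966, 0.257, 0.011], [0.257, -0.966, -0.014], [0.007, 0.016, -1.0]]
world d [-0.0019 -0.0002 -0.0005] tool units [-0.0047 -0.0006  0.0012] q [-0.05  0.63 -0.34  1.73  0.29  0.83 -1.84]
```

Stable there for over 2 s. A little longer for margin, then straight up.

```bash
python3 -m creep '[[-0.8,0,0,0,0],[-0.8,0,0,0,0],[-0.8,0,0,0,0],[-0.8,0,0,0,0]]'; python3 -m creep '[[-0.8,0,0,-0.1,0],[-0.8,0,0,-0.1,0],[-0.8,0,0,-0.1,0],[-0.8,0,0,-0.05,0],[-0.8,0,0,0,0]]';  python3 d.py .473 -.1545 .26
```

```text
clock: 7.9
tool_pos: [0.5949, 0.1282, 0.1475]
tcp_rot: [3.1, 0.406, 0.014]
contact_force: [0.2, 0.8, 0.1]
gripper_width: 0.009
clock: 8.52
tool_pos: [0.5928, 0.1302, 0.2911]
tcp_rot: [3.1, 0.406, 0.012]
contact_force: [0.1, -0.2, -1.5]
gripper_width: 0.0091
clock 8.525 pos [0.5928 0.1302 0.2911] F [ 0.06 -0.21 -1.54] w 0.009090089802108417
[[0.966, 0.258, 0.01], [0.258, -0.966, -0.014], [0.006, 0.016, -1.0]]
world d [-0.1198 -0.2847 -0.0311] tool units [-0.4733  0.6092  0.085 ] q [-0.02  0.46 -0.38  1.62  0.21  1.1  -1.77]
```

```bash
python3 -m creep '[[-0.8,-0.08,0.1,0,0],[-0.8,-0.08,0.1,0,0],[-0.8,-0.08,0.1,0,0],[-0.8,-0.08,0.1,0,0],[-0.8,0,0,0,0]]'; python3 d.py .473 -.1545 .26
```

```text
clock: 9.15
tool_pos: [0.5052, -0.0629, 0.2864]
tcp_rot: [3.101, 0.407, -0.0]
contact_force: [0.3, 1.1, 0.4]
gripper_width: 0.0089
clock 9.15 pos [ 0.5052 -0.0629  0.2864] F [0.35 1.1  0.37] w 0.008941419951784322
[[0.966, 0.258, 0.002], [0.258, -0.966, -0.014], [-0.002, 0.014, -1.0]]
world d [-0.0322 -0.0916 -0.0264] tool units [-0.1368  0.1995  0.0691] q [ 0.32  0.29 -0.35  1.87  0.13  1.   -1.4 ]
```

```bash
python3 -m creep '[[-0.8,-0.07,0.1,0,0],[-0.8,-0.05,0.07,0,0],[-0.8,-0.02,0.04,0,0],[-0.8,0,0,0,0]]'; python3 d.py .473 -.1545 .078
```

```text
clock: 9.65
tool_pos: [0.4719, -0.1577, 0.2838]
tcp_rot: [3.104, 0.414, -0.006]
contact_force: [-0.1, 0.2, 0.4]
gripper_width: 0.0087
clock 9.65 pos [ 0.4719 -0.1577  0.2838] F [-0.06  0.16  0.37] w 0.008684603800900935
[[0.965, 0.262, -0.002], [0.262, -0.965, -0.01], [-0.005, 0.009, -1.0]]
world d [ 0.0011  0.0032 -0.2058] tool units [ 0.0074 -0.0119  0.5144] q [ 0.48  0.27 -0.3   1.9   0.11  0.99 -1.17]
```

```bash
python3 -m creep '[[-0.8,0,0,0.1,0],[-0.8,0,0,0.1,0],[-0.8,0,0,0.1,0],[-0.8,0,0,0.05,0],[-0.8,0,0,0,0]]'; python3 d.py .473 -.1545 .078
```

```text
clock: 10.28
tool_pos: [0.475, -0.1495, 0.1383]
tcp_rot: [3.107, 0.43, -0.002]
contact_force: [0.1, -0.4, -0.3]
gripper_width: 0.0087
clock 10.275 pos [ 0.475  -0.1495  0.1383] F [ 0.06 -0.4  -0.3 ] w 0.008737728343631007
[[0.962, 0.272, -0.001], [0.272, -0.962, -0.005], [-0.002, 0.005, -1.0]]
world d [-0.002  -0.005  -0.0603] tool units [-0.0078  0.01    0.1509] q [ 0.42  0.48 -0.26  2.02  0.21  0.66 -1.27]
```

```bash
python3 -m creep '[[-0.8,-0.01,0.01,0.06,0],[-0.8,0,0,0.05,0],[-0.8,0,0,0.03,0],[-0.8,0,0,0,0]]'; python3 d.py .473 -.1545 .078; python3 - <<'E'
from rig import *; import cv2
f=grab_frame('scene')['color'][90:250,180:380,::-1]; cv2.imwrite('pics/c_scene.png',cv2.resize(f,None,fx=3,fy=3))
E
```

```text
clock: 10.78
tool_pos: [0.4762, -0.1511, 0.0837]
tcp_rot: [3.106, 0.438, 0.007]
contact_force: [0.7, -0.9, -0.0]
gripper_width: 0.009
clock 10.775 pos [ 0.4762 -0.1511  0.0837] F [ 0.72 -0.91 -0.02] w 0.008967627891893907
[[0.961, 0.276, 0.005], [0.276, -0.961, -0.004], [0.004, 0.005, -1.0]]
world d [-0.0032 -0.0034 -0.0057] tool units [-0.0101  0.006   0.0143] q [ 0.4   0.58 -0.23  2.04  0.25  0.54 -1.3 ]
```

View pics/c_scene.png

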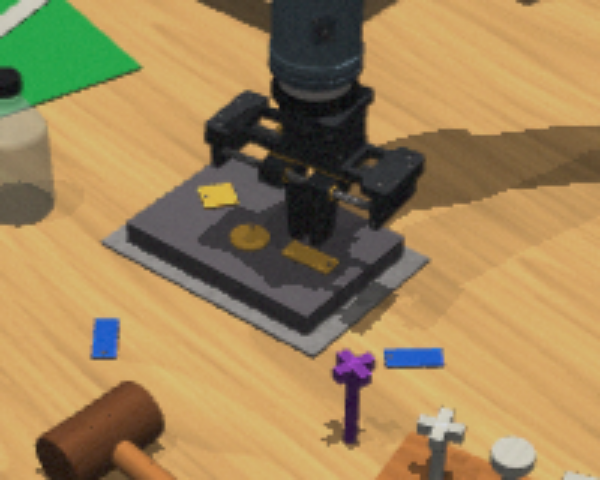

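The fingertips are at crop (308,240), just above the oblong tag at (309,256), and clear of everything. A small nudge, then dwell.

```bash
python3 -m creep '[[-0.8,-0.01,0.01,0.01,0],[-0.8,0,0,0,0],[-0.8,0,0,0,0],[-0.8,0,0,0,0],[-0.8,0,0,0,0]]'; python3 d.py .473 -.1545 .078
```

```text
clock: 11.45
tool_pos: [0.475, -0.157, 0.0819]
tcp_rot: [3.104, 0.436, 0.013]
contact_force: [-0.2, -0.2, 0.0]
gripper_width: 0.0087
clock 11.45 pos [ 0.475  -0.157   0.0819] F [-0.24 -0.19  0.04] w 0.008711112797878
[[0.961, 0.276, 0.009], [0.276, -0.961, -0.005], [0.007, 0.008, -1.0]]
world d [-0.002   0.0025 -0.0039] tool units [-0.0031 -0.0074  0.0097] q [ 0.41  0.58 -0.23  2.04  0.25  0.53 -1.29]
```

```bash
python3 -m creep '[[-0.8,0,0,0,0],[-0.8,0,0,0,0],[-0.8,0,0,0,0],[-0.8,0,0,0,0],[-0.8,0,0,0,0]]'; python3 d.py .473 -.1545 .078
```

```text
clock: 12.08
tool_pos: [0.475, -0.1568, 0.0819]
tcp_rot: [3.105, 0.437, 0.013]
contact_force: [-0.5, -0.3, -0.3]
gripper_width: 0.0089
clock 12.075 pos [ 0.475  -0.1568  0.0819] F [-0.55 -0.27 -0.33] w 0.008896381757051286
[[0.961, 0.276, 0.009], [0.276, -0.961, -0.005], [0.007, 0.008, -1.0]]
world d [-0.002   0.0023 -0.0039] tool units [-0.0033 -0.007   0.0097] q [ 0.41  0.58 -0.23  2.04  0.25  0.53 -1.29]
```

```bash
python3 -m creep '[[-0.8,0,0,0,0],[-0.8,0,0,0,0],[-0.8,0,0,0,0],[-0.8,0,0,0,0],[-0.8,0,0,0,0]]'; python3 d.py .473 -.1545 .078
```

```text
clock: 12.7
tool_pos: [0.475, -0.1568, 0.0819]
tcp_rot: [3.105, 0.437, 0.013]
contact_force: [0.1, -0.1, 0.2]
gripper_width: 0.0086
clock 12.7 pos [ 0.475  -0.1568  0.0819] F [ 0.12 -0.06  0.16] w 0.00861315305727679
[[0.961, 0.276, 0.009], [0.276, -0.961, -0.005], [0.007, 0.008, -1.0]]
world d [-0.002   0.0023 -0.0039] tool units [-0.0033 -0.007   0.0096] q [ 0.41  0.58 -0.23  2.04  0.25  0.53 -1.29]
```

```bash
python3 -m creep '[[-0.8,0,0,0,0],[-0.8,0,0,0,0],[-0.8,0,0,0,0],[-0.8,0,0,0,0],[-0.8,0,0,0,0]]'; python3 d.py .473 -.1545 .078
```

```text
clock: 13.32
tool_pos: [0.475, -0.1568, 0.0819]
tcp_rot: [3.105, 0.437, 0.013]
contact_force: [-0.9, 0.3, -0.6]
gripper_width: 0.0091
clock 13.325 pos [ 0.475  -0.1568  0.0819] F [-0.9   0.26 -0.57] w 0.009100076194981599
[[0.961, 0.276, 0.009], [0.276, -0.961, -0.005], [0.007, 0.008, -1.0]]
world d [-0.002   0.0023 -0.0039] tool units [-0.0033 -0.007   0.0097] q [ 0.41  0.58 -0.23  2.04  0.25  0.53 -1.29]
```

Dwelt about 2.4 s. Now straight up.

```bash
python3 -m creep '[[-0.8,0,0,-0.1,0],[-0.8,0,0,-0.12,0],[-0.8,0,0,-0.12,0],[-0.8,0,0,-0.12,0],[-0.8,0,0,-0.1,0]]'; python3 -m creep '[[-0.8,0,0,-0.06,0],[-0.8,0,0,0,0],[-0.8,0,0,0,0],[-0.8,0,0,0,0]]'; python3 d.py .473 -.1545 .3; python3 m.py
```

```text
clock: 13.95
tool_pos: [0.4709, -0.1551, 0.3097]
tcp_rot: [3.108, 0.438, 0.003]
contact_force: [0.7, -0.6, -0.8]
gripper_width: 0.009
clock: 14.45
tool_pos: [0.4709, -0.155, 0.3353]
tcp_rot: [3.106, 0.438, 0.007]
contact_force: [0.8, -0.6, 0.1]
gripper_width: 0.0089
clock 14.45 pos [ 0.4709 -0.155   0.3353] F [ 0.8  -0.56  0.13] w 0.008948042426749141
[[0.961, 0.276, 0.005], [0.276, -0.961, -0.004], [0.004, 0.005, -1.0]]
world d [ 0.0021  0.0005 -0.0353] tool units [ 0.0051 -0.0003  0.0883] q [ 0.51  0.21 -0.33  1.84  0.08  1.1  -1.14]
[130 136 146]
top (230, 221) [223 215  13  13  88] [228.8 220.9] [0.5911 0.1274 0.102 ]
[128 131 144]
top (208.5, 228) [202 222  13  12 116] [208.3 227.6] [0.5722 0.1836 0.102 ]
[203 201 196]
scene (327, 232) [319 226  16  11  83] [326.7 230.9] [0.5946 0.129  0.102 ]
[202 199 184]
scene (350.5, 241) [344 236  15  10 119] [350.7 240.4] [0.5755 0.186  0.102 ]
top (328, 264) [320 261   7   8  35] [323.3 264.8] [ 0.4674 -0.1419  0.033 ]
scene (283.3, 175.3) [275 170  18  10  70] [283.6 175.2] [ 0.4741 -0.1514  0.033 ]
scene (263, 169) [258 165  12   8  46] [262.7 168.7] [ 0.4989 -0.2115  0.033 ]
scene (252.5, 155) [246 151  14   8  62] [252.  154.1] [ 0.4779 -0.284   0.033 ]
```

Nothing has moved: the stamps match their start positions. In the top view the hand hides part of the tags, and the scene-view positions agree within 2 mm. Grasp point is about 0.296 m above the tag. Handing in.

```bash
python3 -c "from rig import job_done; print(job_done())"
```

```text
the job is handed in; nothing more can be done
None
```

I pointed at the steel cross stamp and then at the brass oblong tag, raised the hand and handed the job in at about 14.5 s of the 48 s allowed.

- **Cross stamp:** the fingertips stayed about 2 cm above the head, within about 5 mm sideways of my measured centre, for about 2.5 s.
- **Oblong tag:** the fingertips stayed about 2.4 cm above it, about 3 mm off centre, for about 2.4 s.
- **Finish:** the grasp point ended about 0.30 m above the tag.

**Slip on the way down:** over the cross the hand went 25 mm sideways towards the round stamp. It stayed about 36 mm from the round stamp's centre (the limit is 18 mm), and I corrected it before the dwell.

**Last checks:**
- **Positions:** the cross and round stamps and the three tags were within about 2 mm of where they started. In the top view the hand or its shadow partly hid the tags, so its oblong reading was off and it gave none for the other two; I relied on the scene view for the tags. I did not re-measure the square and bar stamps, mallet, bowl or bottle.
- **Contact:** the pictures showed none. The wrist force stayed at noise level (up to about 1.5 N), which is too coarse to check the 0.3 N limit.
- **Networks:** they ranked look-alikes and other wrong spots highly, so I chose by colour and shape in the close crops.

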